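# Hang up the one-ear headset

### The arm

A 7-joint arm with a two-finger parallel gripper is mounted at the origin on the work surface. World frame = base frame: x ahead of the robot, y to its left, z up, the work surface at z = 0. Lengths are in m, angles in rad, forces in N, time in s.
With the tool pointing down it reaches from about 0.35 to 0.9 m from the base axis. Payload 8.1 kg.
Tool frame: the origin (TCP) lies at the very end of the fingers, on their centre line; the grasp point (between the pads) lies 19 mm behind it (arm.tcp_to_grasp is the distance from the TCP to the grasp point, in m); z points along the fingers, y is the line along which they close (so a half turn about z gives the same grasp; the last joint's range is limited). The gripper opens to 92 mm and grips with 3 to 60 N. Pads are 19 mm wide; open, the fingers measure 130 mm over their backs; the gripper's body (75 mm by 190 mm) begins 47 mm behind the grasp point.
Start: joints at [-1.293, 0.434, 0.025, 1.573, -0.012, 1.134, -0.075], TCP at [0.232, 0.58, 0.227] pointing down, gripper open.
Joint ranges: [-2.62, 2.62], [-0.44, 2.09], [-1.27, 1.32], [0.08, 2.57], [-1.32, 4.46], [0.12, 2], [-2.74, 2.74]. Speed limits (rad/s): [2.22, 2.22, 3.01, 3.01, 3.14, 3.14, 3.14].

### API

Orientations are given as a rotation vector (axis times angle).
In Python, from cell import arm, camrig, telemetry gives the robot as it stands (arm), with the cameras (camrig) and the readings (telemetry).
- The arm moves only by the shell command python3 nudge.py [FORCE], which reads ROWS from standard input. ROWS is a JSON list of rows, 1 to 10 of them, each of 5 numbers: dx, dy, dz in m, then a turn about the tool's z in rad, then the opening from 0.0 (shut) to 1.0 (fully open); each row shifts and turns the commanded pose from where the row before left it, along the tool's axes as they then stand; what a row does not reach is not made up. A row lasts 1/10 s, in which the tool goes at most 0.05 m and 0.15 rad, less where a joint would pass 70% of its speed; a pose out of reach is approached as far as the arm can. The fingers move at their own pace and stop on an object; FORCE is the grip in N (left out, the last holds). Time passes only in rows, so rows that do not move let the fingers close. It prints the time, the measured TCP pose, the force, the opening and the grip force at its end. Input that does not fit is refused with a message, and nothing moves.
- telemetry.observe(): the state, without advancing time (a new reading comes with each control period).
- camrig.get_image(name): name is "side" or "top" or "wrist"; returns a dict with "image" (480x640x3 uint8, blue, green, red), "fx", "fy", "cx", "cy" (pixels), "cam_to_world" (4x4, takes a point from camera to world coordinates); the wrist camera has in their place "mount" (4x4, takes a point from camera to tool coordinates, whose origin is the TCP and whose axes are the flange's). Camera axes: x right, y down, z forward; pixel columns grow to the right and rows downward; lengths in m; the calibration is good to about 2 mm. A picture is of the moment at which its call begins: read the wrist's pose just before it. There is no depth.
- arm.sign_off(): hands the job in; it is judged then, once.
The state is a dict: "clock": time; "joints": joint angles; "dq": joint speeds; "joint_efforts": joint torques, N m; "position": TCP position; "ee_rot": TCP orientation; "force": force on the tool from outside, world axes, zero at the start; "ft_torque": the same for the moment, N m; "width": opening from 0.0 (shut) to 1.0 (fully open); "gripper_force": force on a finger pad.
Only numpy, scipy, OpenCV 4.12 (cv2) and the standard library are available. Lean on these libraries where they do the work, as an engineer would, in place of code of your own. Each camera call takes 0.05 s, during which the arm holds its last target. There are 200 camera calls.

### The job

The upright of the headset stand has worked up out of its base: press it down until its collar is fully home on the base. Then pick up the one-ear headset by its headband and hang it over the stand's padded horn, between the post and the end lip, microphone pointing away from the post; the heavy ear cup makes it lopsided, so let it lean to its balance before you let go, and ease it off slowly so that it neither drops nor swings and is left hanging still. Do not disturb the flask, the lunch box or the note pad.

Things in the scene. Friction and masses are not known exactly. Their poses are not given: they have to be found in the camera images.
- headset: Wireless one-ear headset, 174 mm tall, 95 g, black, starts standing on ear cup and temple pad as an arch. Origin: on the desk midway between these feet, z up. The arch lies in its y-z plane: half circle, inner radius 71 mm, outer 76, centre 98 mm above the origin; band 16 mm wide (along x), 5 thick, to be gripped across its width. Light temple pad (50 x 10 x 18 mm) at the -y foot.
- headset_cup (a point): Centre of the heavy round grey ear cup (58 mm dia, 34 mm thick), at (0, 58, 29) mm in the headset's frame: the foot of the arch's +y side. The headset's centre of mass is near it, at about (-3, 40, 44) mm: hung by the top of its band, the headset settles leaning about 0.3 rad (turned about -x), cup lower and swung in under the horn.
- headset_band (a point): Underside (inner face) of the headband at the top of the arch, 169 mm above the headset's origin.
- headset_grip (a point): A good place to grip: middle of the band's thickness, 37.5 degrees from the top towards the ear cup, at (0, 44.7, 156.3) mm in the headset's frame, near the line above its centre of mass and clear of the horn when hung.
- headset_mic (a point): Black tip of the thin microphone boom, which reaches from the cup to the headset's -x: at (-108, 54, 14) mm in the headset's frame.
- stand: Headset stand, stuck to the desk so that it does not move. Origin: centre of the underside of its dark round base (130 mm dia, 12 mm thick). On the base, 35 mm from the centre towards the stand's +x, is a 36 mm socket boss whose top is 30 mm high. The upright plugs into it.
- upright (a joint): How far the stand's upright (aluminium collar 36 mm dia, post 18 mm dia, top cap 28 mm dia, with the horn) stands above its seat, m: 0 = collar fully home on the boss, at most 0.020; it starts 0.008 to 0.018 up, a brass spigot showing in the gap. It slides straight up and down against about 8 N of friction (stays where left) and ends on a hard stop.
- horn (a point): Top of the stand's black padded horn, midway along it: with the upright home, at (-9.5, 0, 240) mm in the stand's frame; it rises with the upright. The horn is a level round bar 36 mm dia running from the post towards the stand's -x; free length 71 mm between the post and the end lip, a 54 mm disc that stands 9 mm above the horn's top. Axes as the stand's.
- post_top (a point): Centre of the flat top of the cap on the post (28 mm dia), the place to press: with the upright home, at (35, 0, 262) mm in the stand's frame; rises with the upright.
- flask: Red vacuum flask with a black lid, 66 mm dia, 215 mm tall, standing loose. Origin: centre of its underside. Leave alone.
- bento: Closed dark lunch box with a black lid, 109 x 184 x 52 mm, loose. Origin: centre of its underside. Leave alone.
- notes: Pad of yellow sticky notes, 76 x 51 x 12 mm, loose on the desk. Origin: centre of its underside. Leave alone.

How it is judged:
On the way, in this order (a step that is already met when the one before it is completed fails the run):
1. the upright is pressed fully home in its base (value of joint upright below 0.002 m), for 0.2 s.
2. the headset hangs on the horn, let go and still (x of headset_band in the frame of horn between -0.036 and 0.036 m and y of headset_band in the frame of horn between -0.05 and 0.05 m and z of headset_band in the frame of horn between -0.04 and 0.012 m and x of headset_mic in the frame of horn below -0.05 m and angle between headset's own z axis and vertical below 0.7 rad and contact force between headset and stand above 0.4 N and contact force between headset and the fingers below 0.05 N and linear speed of headset below 0.04 m/s and angular speed of headset below 0.4 rad/s), for 0.3 s.
At the end, for the whole second after the job is handed in: Upright home within 2 mm; headset let go, hanging still (under 0.04 m/s) with its band resting on the horn between post and lip, top of the band within 50 mm sideways of the horn, leaning under 0.7 rad, microphone tip at least 50 mm out from mid-horn on the side away from the post (all of step 2 and value of joint upright below 0.002 m); the robot touches nothing.
It fails at once if the headset is dropped or let go so that it swings hard (faster than 0.25 m/s while not held) (contact force between headset and the fingers below 0.02 N and linear speed of headset above 0.25 m/s).
It fails at once if the flask, lunch box or note pad is disturbed (moved 25 mm) (distance of any of flask, bento, notes from where it was at the start of the episode above 0.025 m).
It also fails if it takes over 67 s, if anything falls off the work surface, if the arm or the gripper's body presses on something with over 40 N, if the wrist force passes 120 N, or if a joint passes its speed limit or range.

## Working session

There is one attempt and no reset: what is moved stays moved. The work goes in short steps, Python scripts to look and compute and a shell command to move; the robot and the scene stay as the last step left them, time stands still between calls to the robot, and variables do not carry over. Pictures are saved under pics/ and viewed, at most 10 in all, crops included, and the job is handed in when it is done.

```bash
ls; mkdir -p pics
python3 - <<'E'
from cell import arm, camrig, telemetry
import cv2,json,numpy as np
np.set_printoptions(precision=4,suppress=True)
cal={}
for n in("side","top"):
    d=camrig.get_image(n); cv2.imwrite(f"pics/{n}0.png",d["image"])
    cal[n]={k:np.asarray(d[k]).tolist() for k in("fx","fy","cx","cy","cam_to_world")}
    print(n,d["fx"],d["fy"],d["cx"],d["cy"]);print(np.array(d["cam_to_world"]))
json.dump(cal,open("cal.json","w"))
o=telemetry.observe();print(o)
E
```

```text
cell.py
nudge.py
pics
side 477.75705805398803 477.75705805398803 315.9459325658159 244.16640697211503
[[ 0.9182 -0.2769  0.2831  0.298 ]
 [-0.396  -0.6484  0.6502 -0.5867]
 [ 0.0035 -0.7091 -0.7051  0.9429]
 [ 0.      0.      0.      1.    ]]
top 476.38947607661197 476.38947607661197 320.57019733086145 243.45141845260395
[[ 0.0021 -0.9768  0.214   0.4457]
 [-1.     -0.003  -0.0038  0.134 ]
 [ 0.0044 -0.214  -0.9768  1.0186]
 [ 0.      0.      0.      1.    ]]
{'clock': 0.1, 'joints': array([-1.2926,  0.4352,  0.025 ,  1.574 , -0.0116,  1.134 , -0.0751]), 'dq': array([ 0.0006, -0.002 , -0.    , -0.0017, -0.0003,  0.0008, -0.0002]), 'joint_efforts': array([  0.0024, -66.9123,   0.9876, -31.5141,  -0.0606,   0.0375,
         0.    ]), 'position': array([0.2322, 0.5798, 0.226 ]), 'ee_rot': array([-0.5947, -3.0847,  0.0022]), 'force': array([ 0.498 , -0.7395,  0.298 ]), 'ft_torque': array([ 0.0023,  0.0345, -0.0124]), 'gripper_force': 0.0, 'width': 1.000304672191088}
```

View pics/side0.png

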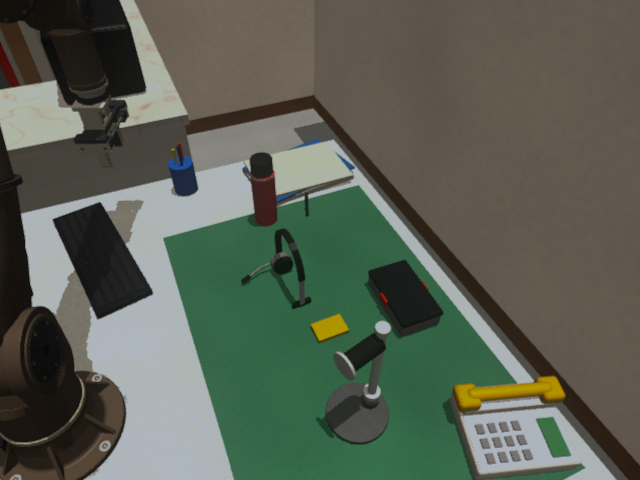

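View pics/top0.png

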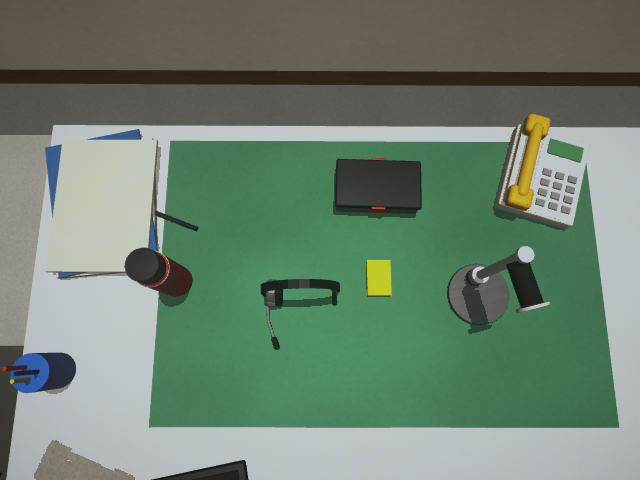

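The side view shows the headset arch (cup at (281,263), pad at (301,301), mic at (245,280)), and the stand with its cap at (383,328) and base at (357,412). In the top view the cap is at (526,254), the base at (478,294), and the band runs from (265,288) to (338,288). Next I'll enlarge these areas.

Run:
```python
import cv2,numpy as np
s=cv2.imread("pics/side0.png");t=cv2.imread("pics/top0.png")
def c(im,x,y,w,h,k):
    o=cv2.resize(im[y:y+h,x:x+w],None,fx=k,fy=k,interpolation=cv2.INTER_CUBIC)
    for i in range(0,w,20):
        cv2.putText(o,str(x+i),(i*k,8),0,.3,(255,255,255),1); cv2.line(o,(i*k,10),(i*k,16),(255,255,255),1)
    for j in range(20,h,20):
        cv2.putText(o,str(y+j),(0,j*k+3),0,.3,(255,255,255),1)
    return o
a=np.hstack([c(s,235,220,100,100,4),c(s,320,315,100,150,4)[:400]])
b=np.hstack([c(t,250,265,100,50,4),c(t,445,240,100,50,4)])
cv2.imwrite("pics/crop1.png",np.vstack([a,b]))
a=c(s,320,315,80,140,4); b=c(t,440,235,110,100,4)
o=np.zeros((560,770,3),np.uint8);o[:,:320]=a;o[:400,325:765]=b
cv2.imwrite("pics/crop2.png",o)
```

```text
(no output)
```

View pics/crop1.png

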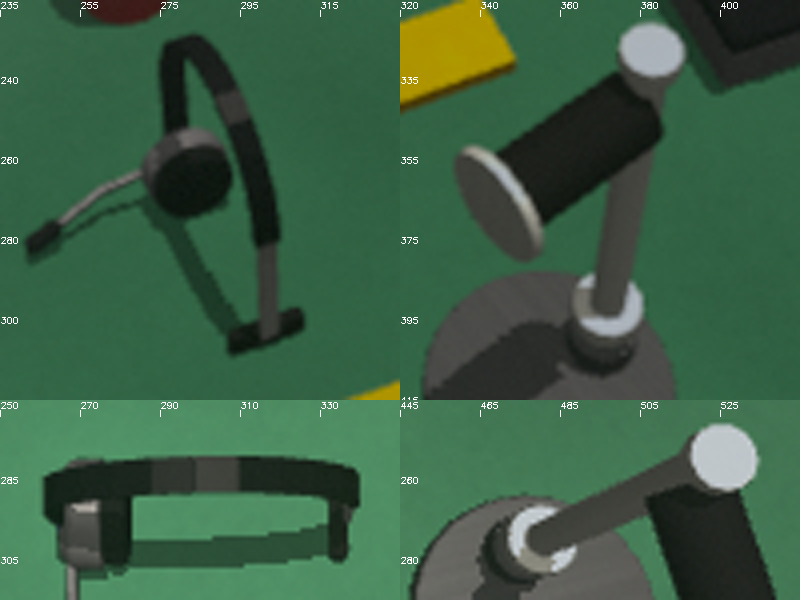

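View pics/crop2.png

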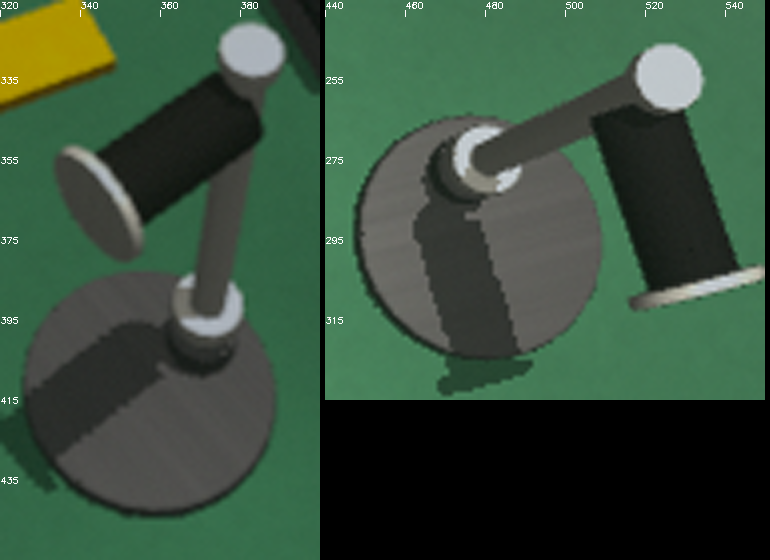

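```bash
cat > geo.py <<'E'
import json,numpy as np
from scipy.optimize import least_squares
np.set_printoptions(precision=4,suppress=True)
cal=json.load(open("cal.json"))
def proj(n,P):
    c=cal[n];T=np.array(c["cam_to_world"]);p=(np.atleast_2d(P)-T[:3,3])@T[:3,:3]
    return np.c_[c["fx"]*p[:,0]/p[:,2]+c["cx"],c["fy"]*p[:,1]/p[:,2]+c["cy"]]
def tri(ps,pt):
    r=least_squares(lambda P:np.r_[(proj("side",P)-ps).ravel(),(proj("top",P)-pt).ravel()],[.5,.1,.1])
    return r.x,r.fun
E
python3 - <<'E'
from geo import *
for n,a,b in [("cap",(383,327.5),(526,254.25)),("collar",(372,391.7),(480.5,275)),("base",(357.3,412.7),(478.6,294)),("lip",(344.2,366.7),(533.7,307)),("mic",(243.5,282.5),(277,346)),("pad",(301.5,303),(335,302))]:
    print(n,*tri(a,b))
mp=np.array([[-.108,.054,.014],[0,.041,.029]])
def res(q):
    x,y,z,w=q;R=np.array([[np.cos(w),-np.sin(w),0],[np.sin(w),np.cos(w),0],[0,0,1]])
    W=lambda p:np.array(p)@R.T+[x,y,z]
    t=W([[-.108,.054,.014],[0,0,.174]]); th=np.linspace(-1.57,1.57,61)
    arch=W(np.c_[0*th,.076*np.sin(th),.098+.076*np.cos(th)])
    pt=proj("top",t);ps=proj("side",W([[-.108,.054,.014],[0,.041,.029]]))
    A=proj("top",arch);S=proj("side",arch)
    return np.r_[(pt-[[277,346],[299.7,283.5]]).ravel(),(ps-[[243.5,282.5],[282.5,265.5]]).ravel(),
       A[:,0].min()-260.7,A[:,0].max()-340,S[:,1].min()-229]
r=least_squares(res,[.4,.17,0,0]);print(r.x,r.fun)
E
```

```text
cap [ 0.5923 -0.1971  0.2728] [ 0.0525 -0.0175 -0.0117  0.0509]
collar [ 0.5922 -0.1977  0.0525] [-0.0476  0.0137  0.0111 -0.0491]
base [ 0.5582 -0.2067  0.0057] [ 0.0895 -0.0234 -0.0209  0.0935]
lip [ 0.5114 -0.2188  0.2343] [ 0.2864 -0.0746 -0.0633  0.2831]
mic [0.4484 0.2201 0.0079] [ 0.4855 -0.0655 -0.0806  0.382 ]
pad [0.5473 0.0978 0.0133] [-4.0997  0.8729  0.7684 -3.5079]
[0.5573 0.1691 0.0024 0.0488] [ 0.7006  1.1368 -0.7897 -0.0729 -0.158  -1.4033  1.5272  1.3254  0.1644
 -0.2209 -0.0893]
```

The stand measures well: cap at (0.592,-0.197,0.273), so the upright is about 11 mm up, and its yaw is about 0.263. The headset origin is at (0.557,0.169) with yaw 0.049, and the fitted z is about 2 mm. First I'll raise the arm, turn it and close the fingers.

```bash
cat > go.py <<'E'
import sys,numpy as np
from cell import arm, camrig, telemetry
from scipy.spatial.transform import Rotation as Rn
np.set_printoptions(precision=4,suppress=True)
def rep(goal=None):
    o=telemetry.observe();R=Rn.from_rotvec(o["ee_rot"]).as_matrix()
    print("t",round(o["clock"],2),"p",o["position"],"yang",round(np.arctan2(R[1,1],R[0,1]),4),"zax",R[:,2],"F",o["force"],"w",round(o["width"],3),"g",round(o["gripper_force"],2))
    if goal is not None: print("tool delta",R.T@(np.array(goal)-o["position"]))
if __name__=="__main__": rep([float(v) for v in sys.argv[1:4]] if len(sys.argv)>3 else None)
E
echo '[[0, 0, -0.016, 0.127, 0.5], [0, 0, -0.016, 0.127, 0], [0, 0, -0.016, 0.127, 0], [0, 0, -0.016, 0.127, 0], [0, 0, -0.016, 0.127, 0], [0, 0, -0.016, 0.127, 0], [0, 0, -0.016, 0.127, 0], [0, 0, -0.016, 0.127, 0], [0, 0, -0.016, 0.127, 0], [0, 0, 0, 0, 0]]' | python3 nudge.py; python3 go.py .592 -.197 .36
```

```text
clock: 1.1
position: [0.2326, 0.5809, 0.3724]
ee_rot: [-2.17, -2.27, -0.004]
force: [-0.2, 0.4, 0.6]
width: 0.177
gripper_force: 0.0
t 1.1 p [0.2326 0.5809 0.3724] yang 0.0449 zax [ 0.0011  0.0028 -1.    ] F [-0.1955  0.3994  0.6091] w 0.177 g 0.0
tool delta [-0.7933  0.3241  0.0107]
```

```bash
echo '[[-0.04, 0.016, 0, 0, 0], [-0.04, 0.016, 0, 0, 0], [-0.04, 0.016, 0, 0, 0], [-0.04, 0.016, 0, 0, 0], [-0.04, 0.016, 0, 0, 0], [-0.04, 0.016, 0, 0, 0], [-0.04, 0.016, 0, 0, 0], [-0.04, 0.016, 0, 0, 0], [-0.04, 0.016, 0, 0, 0], [-0.04, 0.016, 0, 0, 0]]' | python3 nudge.py >/dev/null; echo '[[-0.04, 0.016, 0, 0, 0], [-0.04, 0.016, 0, 0, 0], [-0.04, 0.016, 0, 0, 0], [-0.04, 0.016, 0, 0, 0], [-0.04, 0.016, 0, 0, 0], [-0.04, 0.016, 0, 0, 0], [-0.04, 0.016, 0, 0, 0], [-0.04, 0.016, 0, 0, 0], [0, 0, 0, 0, 0], [0, 0, 0, 0, 0]]' | python3 nudge.py; python3 go.py .592 -.197 .30
```

```text
clock: 3.1
position: [0.5533, -0.1266, 0.3694]
ee_rot: [-2.168, -2.272, 0.003]
force: [0.0, 0.3, -0.3]
width: 0.002
gripper_force: 0.0
t 3.1 p [ 0.5533 -0.1266  0.3694] yang 0.047 zax [-0.0022 -0.0006 -1.    ] F [ 0.0247  0.274  -0.317 ] w 0.002 g 0.0
tool delta [-0.0721  0.0355  0.0693]
```

```bash
echo '[[-0.024, 0.012, 0.01, 0, 0], [-0.024, 0.012, 0.02, 0, 0], [-0.024, 0.0115, 0.02, 0, 0], [0, 0, 0.02, 0, 0], [0, 0, 0, 0, 0], [0, 0, 0, 0, 0], [0, 0, 0, 0, 0]]' | python3 nudge.py >/dev/null; python3 go.py .592 -.197 .273
python3 - <<'E'
from cell import arm, camrig, telemetry
import cv2,numpy as np
s=camrig.get_image("side")["image"];t=camrig.get_image("top")["image"]
f=lambda i:cv2.resize(i,None,fx=4,fy=4,interpolation=cv2.INTER_CUBIC)
cv2.imwrite("pics/press1.png",np.hstack([f(s[290:400,330:425]),f(t[205:315,480:575])]))
E
```

```text
t 3.8 p [ 0.5931 -0.1945  0.3019] yang 0.0494 zax [ 0.0016  0.0005 -1.    ] F [ 0.4063 -0.0334  0.316 ] w 0.005 g 0.0
tool delta [-0.0025 -0.0013  0.0289]
```

View pics/press1.png

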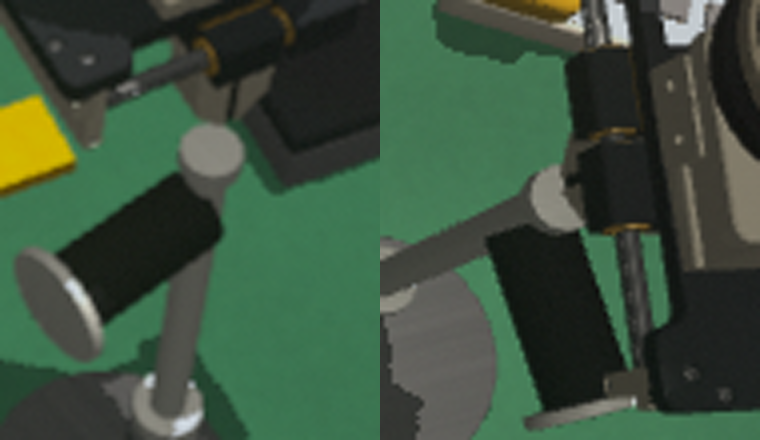

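The closed fingertips sit just above the cap in both views: in the crop the tips are at about (222,118) and the cap at (212,150), and the 29 mm height accounts for that offset. Now I'll press down.

```bash
echo '[[-0.002, -0.001, 0.01, 0, 0], [0, 0, 0.01, 0, 0], [0, 0, 0.005, 0, 0], [0, 0, 0.003, 0, 0], [0, 0, 0.003, 0, 0], [0, 0, 0.003, 0, 0], [0, 0, 0, 0, 0]]' | python3 nudge.py; python3 go.py .592 -.197 .262
```

```text
clock: 4.6
position: [0.5914, -0.1976, 0.2665]
ee_rot: [-2.168, -2.272, 0.0]
force: [-0.9, -0.2, -0.0]
width: 0.004
gripper_force: 0.0
t 4.6 p [ 0.5914 -0.1976  0.2665] yang 0.0469 zax [-0.0007  0.0005 -1.    ] F [-0.8802 -0.1871 -0.024 ] w 0.004 g 0.0
tool delta [0.0006 0.0007 0.0045]
```

```bash
echo '[[0, 0, 0.002, 0, 0], [0, 0, 0.002, 0, 0], [0, 0, 0, 0, 0]]' | python3 nudge.py; python3 go.py .592 -.197 .262
```

```text
clock: 4.9
position: [0.5915, -0.1977, 0.2627]
ee_rot: [-2.168, -2.273, -0.0]
force: [-1.6, 1.7, 3.4]
width: 0.002
gripper_force: 1.6
t 4.9 p [ 0.5915 -0.1977  0.2627] yang 0.0469 zax [-0.0003  0.0004 -1.    ] F [-1.5727  1.6768  3.3966] w 0.002 g 1.6
tool delta [0.0006 0.0005 0.0007]
```

```bash
echo '[[0, 0, 0.002, 0, 0], [0, 0, 0.001, 0, 0], [0, 0, 0, 0, 0]]' | python3 nudge.py; python3 go.py .592 -.197 .262
```

```text
clock: 5.2
position: [0.5916, -0.1978, 0.2622]
ee_rot: [2.168, 2.273, 0.003]
force: [-9.4, 6.0, 24.2]
width: 0.004
gripper_force: 12.2
t 5.2 p [ 0.5916 -0.1978  0.2622] yang 0.0469 zax [ 0.0017  0.0012 -1.    ] F [-9.383   5.9814 24.2175] w 0.004 g 12.17
tool delta [0.0008 0.0004 0.0002]
```

```bash
echo '[[0, 0, 0.001, 0, 0], [0, 0, 0, 0, 0], [0, 0, 0, 0, 0], [0, 0, 0, 0, 0]]' | python3 nudge.py; echo '[[0, 0, -0.003, 0, 0], [0, 0, -0.005, 0, 0], [0, 0, -0.02, 0, 0], [0, 0, -0.04, 0, 0], [0, 0, -0.04, 0, 0], [0, 0, 0, 0, 0], [0, 0, 0, 0, 0]]' | python3 nudge.py; python3 go.py .5551 .2137 .30
python3 - <<'E'
from cell import arm, camrig, telemetry
import cv2
d={n:camrig.get_image(n)["image"] for n in("side","top")}
for n in d: cv2.imwrite(f"pics/{n}1.png",d[n])
from geo import *
print(proj("side",[[.592,-.197,.262],[.592,-.197,.042]]),proj("top",[[.592,-.197,.262],[.592,-.197,.042]]))
E
```

```text
clock: 5.6
position: [0.5917, -0.1978, 0.2621]
ee_rot: [2.168, 2.272, 0.004]
force: [-13.1, 6.5, 32.2]
width: 0.003
gripper_force: 15.8
clock: 6.3
position: [0.5921, -0.1981, 0.3672]
ee_rot: [2.168, 2.272, 0.001]
force: [-0.0, -0.2, -0.4]
width: 0.007
gripper_force: 0.0
t 6.3 p [ 0.5921 -0.1981  0.3672] yang 0.0468 zax [ 0.0015 -0.0005 -1.    ] F [-0.0287 -0.2449 -0.45  ] w 0.007 g 0.0
tool delta [ 0.4132 -0.0178  0.0669]
[[382.2054 331.1901]
 [371.2486 394.0025]] [[523.091  255.7712]
 [478.5125 275.8185]]
```

The hard stop was reached: force rose to 32 N with z steady at 0.262. Now to the headset.

```bash
echo '[[0.04, -0.0018, 0, 0, 0.5], [0.04, -0.0018, 0, 0, 0.5], [0.04, -0.0018, 0, 0, 0.5], [0.04, -0.0018, 0, 0, 0.5], [0.04, -0.0018, 0, 0, 0.5], [0.04, -0.0018, 0, 0, 0.5], [0.04, -0.0018, 0, 0, 0.5], [0.04, -0.0018, 0, 0, 0.5], [0.04, -0.0018, 0, 0, 0.5], [0.04, -0.0018, 0, 0, 0.5]]' | python3 nudge.py >/dev/null; echo '[[0.0132, 0, 0.02, 0, 0.5], [0, 0, 0.04, 0, 0.5], [0, 0, 0.04, 0, 0.5], [0, 0, 0, 0, 0.5], [0, 0, 0, 0, 0.5]]' | python3 nudge.py; python3 go.py .5551 .2137 .23
python3 - <<'E'
from cell import arm, camrig, telemetry
import cv2,numpy as np
from scipy.spatial.transform import Rotation as Rn
from geo import *
o=telemetry.observe();d=camrig.get_image("wrist");im=d["image"]
T=np.eye(4);T[:3,:3]=Rn.from_rotvec(o["ee_rot"]).as_matrix();T[:3,3]=o["position"];T=T@np.array(d["mount"])
w=.049;R=np.array([[np.cos(w),-np.sin(w)],[np.sin(w),np.cos(w)]])
for yy in (-.0447,0,.0447):
    for xx in (-.008,.008):
        z=.098+np.sqrt(.076**2-yy**2);P=np.r_[R@[xx,yy]+[.5573,.1691],z]
        p=T[:3,:3].T@(P-T[:3,3]);u=(d["fx"]*p[0]/p[2]+d["cx"],d["fy"]*p[1]/p[2]+d["cy"]);print(u)
        cv2.circle(im,(int(u[0]),int(u[1])),3,(0,0,255),-1)
cv2.imwrite("pics/w1.png",im)
E
```

```text
clock: 7.9
position: [0.5539, 0.2139, 0.2666]
ee_rot: [-2.169, -2.272, 0.003]
force: [1.0, -0.1, 1.0]
width: 0.505
gripper_force: 0.0
t 7.9 p [0.5539 0.2139 0.2666] yang 0.0466 zax [-0.0017 -0.0013 -1.    ] F [ 1.0025 -0.0901  0.9706] w 0.505 g 0.0
tool delta [-0.0002  0.0012  0.0366]
(np.float64(303.16672856215604), np.float64(346.9795124683428))
(np.float64(324.0402987359205), np.float64(346.9327127330787))
(np.float64(302.3104538783698), np.float64(300.7314654627318))
(np.float64(325.1413934347713), np.float64(300.6753372883567))
(np.float64(302.21436932321114), np.float64(233.82456741139427))
(np.float64(324.80845477986963), np.float64(233.76194938604522))
```

View pics/w1.png

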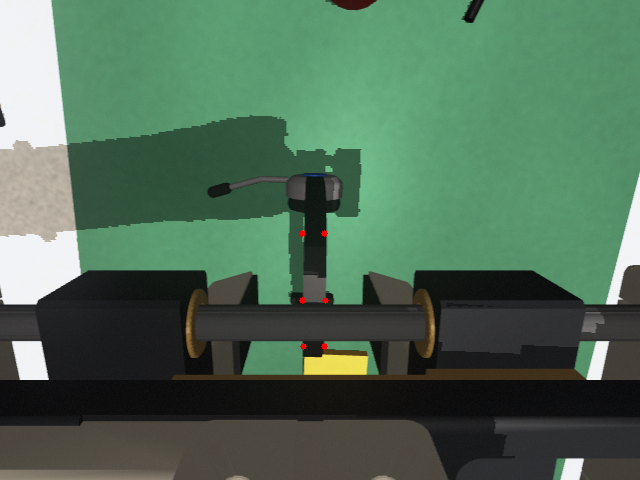

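The band edges, at columns 303 to 325 of the wrist view, match the prediction to within about 1 px. I'll descend and grip.

```bash
echo '[[0, 0.0012, 0.02, 0, 0.5], [0, 0, 0.025, 0, 0.5], [0, 0, 0.025, 0, 0.5], [0, 0, 0.02, 0, 0.5], [0, 0, 0.02, 0, 0.5], [0, 0, 0.011, 0, 0.5], [0, 0, 0, 0, 0.5], [0, 0, 0, 0, 0.5]]' | python3 nudge.py; python3 go.py .5551 .2137 .145;  echo '[[0, 0, 0, 0, 0.4], [0, 0, 0, 0, 0.3], [0, 0, 0, 0, 0.2], [0, 0, 0, 0, 0.1], [0, 0, 0, 0, 0], [0, 0, 0, 0, 0], [0, 0, 0, 0, 0]]' | python3 nudge.py 6
```

```text
clock: 8.75
position: [0.5565, 0.2144, 0.1472]
ee_rot: [2.168, 2.272, 0.003]
force: [0.3, -0.3, -0.2]
width: 0.498
gripper_force: 0.0
t 8.75 p [0.5565 0.2144 0.1472] yang 0.0468 zax [ 0.0018  0.0008 -1.    ] F [ 0.3414 -0.2512 -0.2147] w 0.498 g 0.0
tool delta [-0.0006 -0.0015  0.0022]
clock: 9.45
position: [0.5557, 0.2142, 0.1459]
ee_rot: [2.169, 2.273, 0.0]
force: [0.3, 0.0, 1.2]
width: 0.171
gripper_force: 6.0
```

```bash
echo '[[0, 0, -0.005, 0, 0], [0, 0, -0.01, 0, 0], [0, 0, -0.02, 0, 0], [0, 0, -0.03, 0, 0], [0, 0, -0.04, 0, 0], [0, 0, -0.04, 0, 0], [0, 0, -0.04, 0, 0], [0, 0, -0.04, 0, 0], [0, 0, -0.04, 0, 0], [0, 0, -0.03, 0, 0]]' | python3 nudge.py 6; echo '[[0, 0, -0.01, 0, 0], [0, 0, 0, 0, 0], [0, 0, 0, 0, 0]]' | python3 nudge.py; python3 go.py .5551 .2137 .145
python3 - <<'E'
from cell import arm, camrig, telemetry
import cv2,numpy as np
from geo import *
s=camrig.get_image("side")["image"];t=camrig.get_image("top")["image"]
p=telemetry.observe()["position"];print(proj("side",p),proj("top",p))
cv2.imwrite("pics/lift.png",np.hstack([cv2.resize(s[40:320,150:350],None,fx=2,fy=2),cv2.resize(t[180:460,180:380],None,fx=2,fy=2)]))
E
```

```text
clock: 10.45
position: [0.5555, 0.2136, 0.4443]
ee_rot: [2.169, 2.272, 0.004]
force: [1.3, 0.1, -1.1]
width: 0.174
gripper_force: 6.0
clock: 10.75
position: [0.5551, 0.214, 0.4495]
ee_rot: [-2.169, -2.272, 0.002]
force: [0.0, 0.2, -1.1]
width: 0.174
gripper_force: 6.0
t 10.75 p [0.5551 0.214  0.4495] yang 0.0467 zax [-0.0015 -0.0006 -1.    ] F [ 0.0039  0.2499 -1.1324] w 0.174 g 5.99
tool delta [-0.0002  0.0004  0.3045]
[[273.8514 122.2558]] [[252.8407 255.7089]]
```

View pics/lift.png

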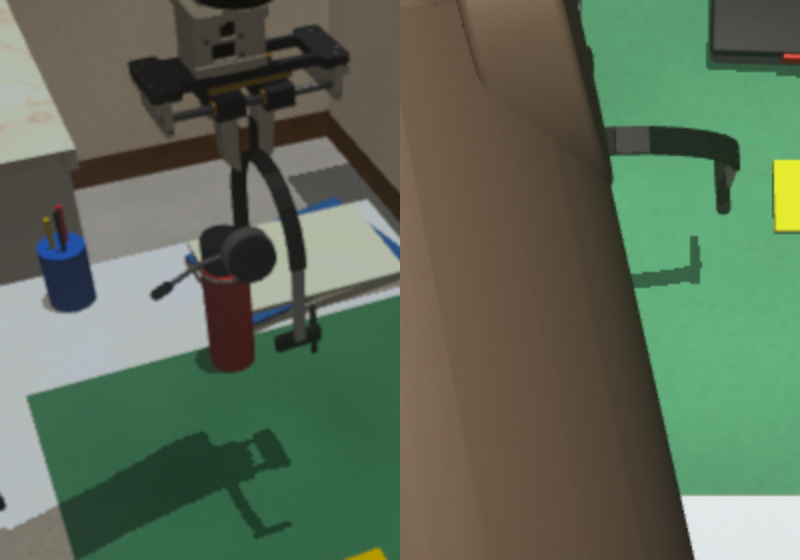

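The headset hangs upright in the grip, with its cup at (248,253) and pad at (298,338). Now I'll turn to the stand's yaw and move across.

```bash
echo '[[0, 0, 0, -0.03, 0], [0, 0, 0, -0.05, 0], [0, 0, 0, -0.06, 0], [0, 0, 0, -0.05, 0], [0, 0, 0, -0.024, 0], [0, 0, 0, 0, 0]]' | python3 nudge.py 8; python3 go.py .5374 -.1659 .449
```

```text
clock: 11.45
position: [0.5554, 0.2141, 0.4503]
ee_rot: [-1.913, -2.492, 0.001]
force: [0.1, -0.1, -1.6]
width: 0.176
gripper_force: 8.0
t 11.45 p [0.5554 0.2141 0.4503] yang 0.2615 zax [-0.0007 -0.0003 -1.    ] F [ 0.1132 -0.091  -1.5618] w 0.176 g 7.99
tool delta [-0.3624 -0.1156  0.0014]
```

```bash
echo '[[-0.006, -0.002, 0, 0, 0], [-0.012, -0.004, 0, 0, 0], [-0.018, -0.006, 0, 0, 0], [-0.024, -0.0076, 0, 0, 0], [-0.024, -0.0076, 0, 0, 0], [-0.024, -0.0076, 0, 0, 0], [-0.024, -0.0076, 0, 0, 0], [-0.024, -0.0076, 0, 0, 0], [-0.024, -0.0076, 0, 0, 0], [-0.024, -0.0076, 0, 0, 0]]' | python3 nudge.py 8 >/dev/null; echo '[[-0.024, -0.0076, 0, 0, 0], [-0.024, -0.0076, 0, 0, 0], [-0.024, -0.0076, 0, 0, 0], [-0.024, -0.0076, 0, 0, 0], [-0.024, -0.0076, 0, 0, 0], [-0.018, -0.0057, 0, 0, 0], [-0.012, -0.004, 0, 0, 0], [-0.006, -0.002, 0, 0, 0], [0, 0, 0, 0, 0], [0, 0, 0, 0, 0]]' | python3 nudge.py; python3 go.py .5374 -.1659 .260
```

```text
clock: 13.45
position: [0.5375, -0.1625, 0.4507]
ee_rot: [-1.912, -2.492, -0.001]
force: [0.6, 0.7, -0.9]
width: 0.175
gripper_force: 8.0
t 13.45 p [ 0.5375 -0.1625  0.4507] yang 0.2618 zax [-0.      0.0005 -1.    ] F [ 0.6109  0.6691 -0.9277] w 0.175 g 7.99
tool delta [-0.0033 -0.001   0.1907]
```

```bash
echo '[[-0.003, -0.001, 0.01, 0, 0], [0, 0, 0.02, 0, 0], [0, 0, 0.025, 0, 0], [0, 0, 0.025, 0, 0], [0, 0, 0.025, 0, 0], [0, 0, 0.025, 0, 0], [0, 0, 0.025, 0, 0], [0, 0, 0.025, 0, 0], [0, 0, 0.015, 0, 0], [0, 0, 0.01, 0, 0]]' | python3 nudge.py 8 >/dev/null;echo '[[0, 0, 0.003, 0, 0], [0, 0, 0, 0, 0], [0, 0, 0, 0, 0]]' | python3 nudge.py;  python3 go.py .5374 -.1659 .217
python3 - <<'E'
from cell import arm, camrig, telemetry
import cv2,numpy as np
s=camrig.get_image("side")["image"];t=camrig.get_image("top")["image"]
cv2.imwrite("pics/hang1.png",np.hstack([cv2.resize(s[250:450,270:410],None,fx=3,fy=3,interpolation=cv2.INTER_CUBIC),cv2.resize(t[180:380,430:550],None,fx=3,fy=3,interpolation=cv2.INTER_CUBIC)]))
E
```

```text
clock: 14.75
position: [0.5376, -0.1666, 0.2434]
ee_rot: [1.913, 2.491, 0.001]
force: [-0.2, 0.4, -0.9]
width: 0.169
gripper_force: 8.0
t 14.75 p [ 0.5376 -0.1666  0.2434] yang 0.2612 zax [ 0.0012 -0.0003 -1.    ] F [-0.1987  0.4267 -0.9026] w 0.169 g 7.99
tool delta [ 0.0007 -0.0001  0.0264]
```

View pics/hang1.png

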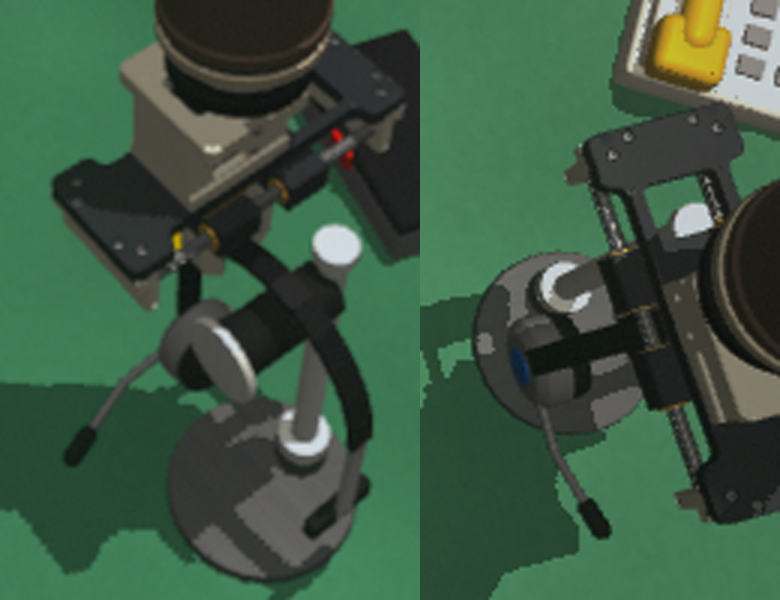

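The arch now straddles the horn between post and lip, with the mic tip at (80,445) out beyond the lip. I'll lower to contact, then ease the grip and follow the lean.

```bash
echo '[[0, 0, 0.005, 0, 0], [0, 0, 0.005, 0, 0], [0, 0, 0.005, 0, 0], [0, 0, 0.004, 0, 0], [0, 0, 0.003, 0, 0], [0, 0, 0.002, 0, 0], [0, 0, 0, 0, 0], [0, 0, 0, 0, 0]]' | python3 nudge.py 5; echo '[[0, 0, 0.001, 0, 0], [0, 0, 0.001, 0, 0], [0, 0, 0.001, 0, 0], [0, 0, 0.001, 0, 0], [0, 0, 0, 0, 0], [0, 0, 0, 0, 0]]' | python3 nudge.py 4;python3 go.py .5374 -.1659 .217
```

```text
clock: 15.65
position: [0.5372, -0.1665, 0.2188]
ee_rot: [1.914, 2.491, 0.0]
force: [0.1, -0.3, -0.9]
width: 0.173
gripper_force: 5.0
clock: 16.25
position: [0.5372, -0.1664, 0.2147]
ee_rot: [-1.914, -2.491, -0.0]
force: [0.1, 0.0, 0.1]
width: 0.176
gripper_force: 4.0
t 16.25 p [ 0.5372 -0.1664  0.2147] yang 0.2609 zax [ 0.0001  0.0001 -1.    ] F [0.0897 0.04   0.0826] w 0.176 g 4.0
tool delta [ 0.0004  0.0003 -0.0023]
```

```bash
echo '[[-0.0005, 0, 0.001, 0, 0], [-0.0005, 0, 0.001, 0, 0], [-0.0005, 0, 0.001, 0, 0], [-0.0005, 0, 0.001, 0, 0], [0, 0, 0, 0, 0], [0, 0, 0, 0, 0]]' | python3 nudge.py 3;python3 go.py .5374 -.1659 .206
```

```text
clock: 16.85
position: [0.5376, -0.1684, 0.2106]
ee_rot: [-1.914, -2.491, 0.0]
force: [0.2, 0.1, -0.6]
width: 0.176
gripper_force: 3.0
t 16.85 p [ 0.5376 -0.1684  0.2106] yang 0.2609 zax [-0.0002  0.     -1.    ] F [ 0.2238  0.096  -0.5633] w 0.176 g 3.0
tool delta [0.0024 0.0004 0.0046]
```

```bash
echo '[[-0.0005, 0, 0.001, 0, 0], [-0.0005, 0, 0.001, 0, 0], [-0.0005, 0, 0.001, 0, 0], [-0.0005, 0, 0.001, 0, 0], [-0.0004, 0, 0.0005, 0, 0], [0, 0, 0, 0, 0], [0, 0, 0, 0, 0], [0, 0, 0, 0, 0]]' | python3 nudge.py 3
python3 - <<'E'
from cell import arm, camrig, telemetry
import cv2,numpy as np
F=[]
for i in range(4):
    s=camrig.get_image("side")["image"];F.append(telemetry.observe()["force"])
print(np.mean(F,0));t=camrig.get_image("top")["image"]
cv2.imwrite("pics/hang2.png",np.hstack([cv2.resize(s[250:450,270:410],None,fx=3,fy=3,interpolation=cv2.INTER_CUBIC),cv2.resize(t[180:380,430:550],None,fx=3,fy=3,interpolation=cv2.INTER_CUBIC)]))
E
python3 go.py
```

```text
clock: 17.65
position: [0.5383, -0.1706, 0.2062]
ee_rot: [-1.913, -2.492, 0.0]
force: [0.7, -0.5, -0.1]
width: 0.176
gripper_force: 3.0
[-0.02098615  0.32719226 -0.48766987]
t 17.9 p [ 0.5383 -0.1706  0.2062] yang 0.2609 zax [-0.0002  0.0001 -1.    ] F [ 0.6248  0.9571 -0.1909] w 0.176 g 3.0
```

View pics/hang2.png

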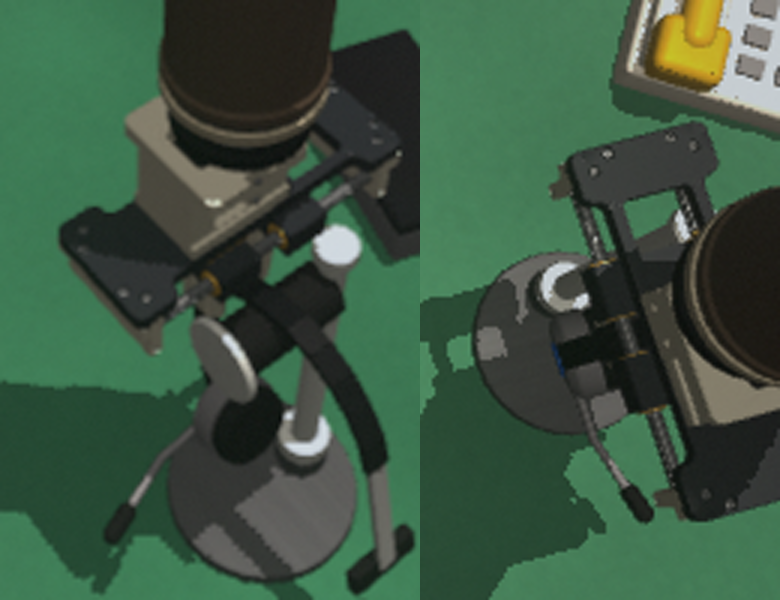

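The headset has leaned as predicted, cup in under the horn and mic outward. I'll average the force to find any weight still carried.

```bash
cat > favg.py <<'E'
from cell import arm, camrig, telemetry
import numpy as np
F=[]
for i in range(25): camrig.get_image("top");F.append(telemetry.observe()["force"])
print(np.mean(F,0),np.std(F,0)/5)
E
python3 favg.py; echo '[[-0.0003, 0, 0.001, 0, 0], [-0.0003, 0, 0.001, 0, 0], [0, 0, 0, 0, 0], [0, 0, 0, 0, 0]]' | python3 nudge.py 3; python3 favg.py
```

```text
[-0.07390891  0.19369182 -0.81657085] [0.08247396 0.11417818 0.08213592]
clock: 19.55
position: [0.5385, -0.1713, 0.2042]
ee_rot: [1.914, 2.491, 0.0]
force: [0.4, 0.0, -0.3]
width: 0.172
gripper_force: 3.0
[ 0.05085246  0.31745082 -0.30598529] [0.10570329 0.12706936 0.10189092]
```

```bash
echo '[[-0.0004, 0, 0.001, 0, 0], [-0.0003, 0, 0.0005, 0, 0], [0, 0, 0, 0, 0], [0, 0, 0, 0, 0]]' | python3 nudge.py 3; python3 favg.py
```

```text
clock: 21.2
position: [0.5387, -0.1721, 0.2028]
ee_rot: [1.914, 2.491, 0.0]
force: [0.1, 0.3, 0.3]
width: 0.173
gripper_force: 3.0
[ 0.03204076 -0.02902054  0.30172454] [0.08674928 0.11292005 0.12003227]
```

Zero force lies about 0.7 mm higher. I'll go back up that much and open very gradually.

```bash
echo '[[0.0003, 0, -0.0007, 0, 0], [0, 0, 0, 0, 0], [0, 0, 0, 0, 0.16], [0, 0, 0, 0, 0.17], [0, 0, 0, 0, 0.175], [0, 0, 0, 0, 0.18], [0, 0, 0, 0, 0.185], [0, 0, 0, 0, 0.19], [0, 0, 0, 0, 0.195], [0, 0, 0, 0, 0.20]]' | python3 nudge.py 3; echo '[[0, 0, 0, 0, 0.205], [0, 0, 0, 0, 0.21], [0, 0, 0, 0, 0.22], [0, 0, 0, 0, 0.23], [0, 0, 0, 0, 0.25], [0, 0, 0, 0, 0.28], [0, 0, 0, 0, 0.32], [0, 0, 0, 0, 0.36], [0, 0, 0, 0, 0.4], [0, 0, 0, 0, 0.4]]' | python3 nudge.py
python3 - <<'E'
from cell import arm, camrig, telemetry
import cv2,numpy as np
s=camrig.get_image("side")["image"];t=camrig.get_image("top")["image"]
cv2.imwrite("pics/rel.png",np.hstack([cv2.resize(s[250:450,270:410],None,fx=3,fy=3,interpolation=cv2.INTER_CUBIC),cv2.resize(t[180:380,430:550],None,fx=3,fy=3,interpolation=cv2.INTER_CUBIC)]))
E
```

```text
clock: 23.45
position: [0.5386, -0.1716, 0.2034]
ee_rot: [1.914, 2.492, 0.0]
force: [0.0, 0.4, -0.7]
width: 0.198
gripper_force: 0.0
clock: 24.45
position: [0.5386, -0.1716, 0.2034]
ee_rot: [-1.913, -2.492, -0.0]
force: [0.4, 0.8, -0.2]
width: 0.399
gripper_force: 0.0
```

View pics/rel.png

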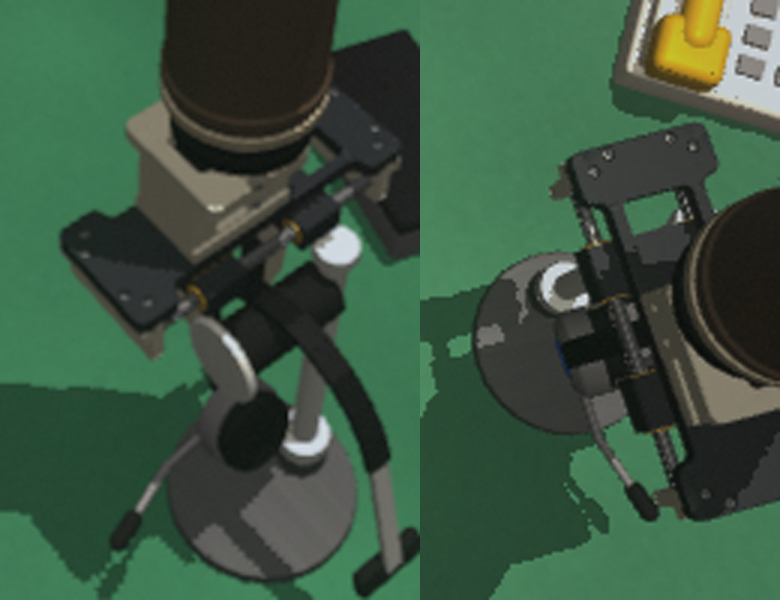

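The headset hangs on the horn free of the fingers, cup at (250,430) and mic tip at (128,528), with the lean kept. I'll retract slowly upward and check it's still by differencing frames.

```bash
echo '[[0, 0, -0.003, 0, 0.4], [0, 0, -0.005, 0, 0.4], [0, 0, -0.01, 0, 0.4], [0, 0, -0.01, 0, 0.4], [0, 0, -0.015, 0, 0.4], [0, 0, -0.02, 0, 0.4], [0, 0, -0.03, 0, 0.4], [0, 0, -0.03, 0, 0.4], [0, 0, -0.03, 0, 0.4], [0, 0, 0, 0, 0.4]]' | python3 nudge.py; echo '[[0.03, 0, -0.01, 0, 0.4], [0.03, 0, 0, 0, 0.4], [0, 0, 0, 0, 0.4], [0, 0, 0, 0, 0.4], [0, 0, 0, 0, 0.4], [0, 0, 0, 0, 0.4], [0, 0, 0, 0, 0.4], [0, 0, 0, 0, 0.4]]' | python3 nudge.py
python3 - <<'E'
from cell import arm, camrig, telemetry
import cv2,numpy as np
g=[]
for i in range(20): g.append(camrig.get_image("side")["image"][340:460,290:410].astype(int))
for i in (1,5,10,19): print(i,np.abs(g[i]-g[0]).max(),(np.abs(g[i]-g[0]).max(2)>30).sum())
a=cv2.imread("pics/rel.png")[:,:420]; b=cv2.resize(camrig.get_image("side")["image"][250:450,270:410],None,fx=3,fy=3,interpolation=cv2.INTER_CUBIC)
# template: mic tip and pad displacement since release
for (x,y,w,h) in((95,495,60,70),(340,510,80,85)):
    r=cv2.matchTemplate(b,a[y:y+h,x:x+w],cv2.TM_CCOEFF_NORMED);_,m,_,l=cv2.minMaxLoc(r);print((x,y),l,m)
E
python3 go.py
```

```text
clock: 25.55
position: [0.54, -0.173, 0.3612]
ee_rot: [1.91, 2.486, 0.005]
force: [1.0, -1.1, -0.9]
width: 0.401
gripper_force: 0.0
clock: 26.35
position: [0.5231, -0.1142, 0.3663]
ee_rot: [1.915, 2.491, -0.001]
force: [-0.2, 0.1, -0.2]
width: 0.397
gripper_force: 0.0
1 62 95
5 115 973
10 88 456
19 110 683
(95, 495) (103, 359) 0.7236196398735046
(340, 510) (334, 506) 0.9515092372894287
t 27.4 p [ 0.5231 -0.1137  0.3664] yang 0.2609 zax [-0.  0. -1.] F [-0.634   1.1929 -0.3384] w 0.404 g 0.0
```

The headset is still swinging slightly. I'll let it settle and track the pad.

```bash
cat > track.py <<'E'
from cell import arm, camrig, telemetry
import cv2,numpy as np
a=cv2.imread("pics/rel.png")[510:595,340:420]
out=[]
for i in range(16):
    b=cv2.resize(camrig.get_image("side")["image"][340:470,350:440],None,fx=3,fy=3,interpolation=cv2.INTER_CUBIC)
    r=cv2.matchTemplate(b,a,cv2.TM_CCOEFF_NORMED);_,m,_,l=cv2.minMaxLoc(r);out.append((l,round(m,2)))
print(out)
E
python3 track.py; echo '[[0, 0, 0, 0, 0.4], [0, 0, 0, 0, 0.4], [0, 0, 0, 0, 0.4], [0, 0, 0, 0, 0.4], [0, 0, 0, 0, 0.4], [0, 0, 0, 0, 0.4], [0, 0, 0, 0, 0.4], [0, 0, 0, 0, 0.4], [0, 0, 0, 0, 0.4], [0, 0, 0, 0, 0.4]]' | python3 nudge.py >/dev/null; echo '[[0, 0, 0, 0, 0.4], [0, 0, 0, 0, 0.4], [0, 0, 0, 0, 0.4], [0, 0, 0, 0, 0.4], [0, 0, 0, 0, 0.4], [0, 0, 0, 0, 0.4], [0, 0, 0, 0, 0.4], [0, 0, 0, 0, 0.4], [0, 0, 0, 0, 0.4], [0, 0, 0, 0, 0.4]]' | python3 nudge.py; python3 track.py
```

```text
[((94, 237), 0.95), ((94, 236), 0.95), ((93, 236), 0.95), ((93, 236), 0.94), ((92, 235), 0.94), ((91, 235), 0.94), ((91, 234), 0.93), ((91, 234), 0.93), ((91, 234), 0.93), ((91, 234), 0.93), ((91, 235), 0.93), ((91, 235), 0.93), ((92, 235), 0.94), ((92, 235), 0.94), ((92, 235), 0.94), ((92, 235), 0.94)]
clock: 30.2
position: [0.5231, -0.1137, 0.3664]
ee_rot: [-1.914, -2.492, -0.0]
force: [0.6, -0.3, 1.1]
width: 0.4
gripper_force: 0.0
[((92, 235), 0.94), ((92, 235), 0.94), ((92, 235), 0.94), ((92, 235), 0.94), ((92, 235), 0.94), ((92, 235), 0.94), ((92, 235), 0.94), ((92, 235), 0.94), ((92, 235), 0.94), ((92, 235), 0.94), ((92, 235), 0.94), ((92, 235), 0.94), ((92, 235), 0.94), ((92, 235), 0.94), ((92, 235), 0.94), ((92, 235), 0.94)]
```

```bash
python3 -c "
from cell import arm, camrig, telemetry
print(arm.sign_off())"
```

```text
the job is handed in; nothing more can be done
None
```

I pressed the upright fully home (hard stop at 32 N) and hung the headset on the horn, mic pointing away from the post. It swung slightly after release but was still when I handed the job in, with the arm clear; the sign-off gave no verdict.

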